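# Slide the loaded shelf plank out to the mark and hold it

## Robot

A 6-joint arm with a two-finger parallel gripper is mounted at the origin on a cart in front of the work surface, level with it; the furniture and walls round the work are solid. World frame = base frame: x ahead of the robot, y to its left, z up, the work surface at z = 0. Lengths are in m, angles in degrees, forces in N, time in s.
With the tool pointing down it reaches from about 0.35 to 0.875 m from the base axis. Payload 4.2 kg.
Tool frame: the origin (TCP) lies midway between the tips of the shut fingers; the grasp point (between the pads) lies 19 mm behind it; z points along the fingers, y is the line along which they close (so a half turn about z gives the same grasp; the last joint's range is limited). The gripper opens to 87 mm and grips with 3 to 60 N. Pads are 19 mm wide; open, the fingers measure 117 mm over their backs; the gripper's body (75 mm by 190 mm) begins 51 mm behind the grasp point.
Start: joints at [-53.136, 22.042, 0.453, 0, -68.411, -14.817], TCP at [0.235, -0.579, 0.223] pointing down, gripper open.
Joint ranges: [-179.83, 179.83], [-69.29, 118.12], [-61.27, 80.66], [-181.25, 117.63], [-171.15, -9.14], [-177.46, 177.46]. Speed limits (degrees/s): [159.86, 159.86, 180, 180, 180, 180].

## Interface

Orientations are given as a 3x3 rotation matrix whose columns are the frame's x, y, z axes.
In Python, from station import r gives the robot as it stands.
- The arm moves only by the tool steer_hand, called after ">>>" by a JSON object that holds its "name" and its "arguments", one argument or row to a line. Schema: {"type":"object","properties":{"steps":{"type":"array","items":{"type":"array","prefixItems":[{"type":"number"},{"type":"array","items":{"type":"number"},"minItems":3,"maxItems":3},{"type":"array","items":{"type":"number"},"minItems":3,"maxItems":3}],"minItems":3,"maxItems":3},"minItems":1,"maxItems":8},"only":{"type":"string"},"quiet":{"type":"boolean"},"lines":{"type":"string"}},"required":["steps"],"additionalProperties":false}. steps is a list of rows, 1 to 8 of them, each written [opening, [dx, dy, dz], [rx, ry, rz]]: the opening from 0.0 (shut) to 1.0 (fully open), then dx, dy, dz in fractions of the full range, 1 being 50 cm, then a rotation vector rx, ry, rz in a scale on which 1.0 is 120 degrees; each row is the pose to reach, as a shift and turn from the pose commanded when the call began, along the tool's axes at that moment; what a row does not reach only later rows make up. A row lasts 1/10 s, in which the tool goes at most 0.05 m and 8.59 degrees, less where a joint would pass 70% of its speed; a pose out of reach is approached as far as the arm can. The fingers move at their own pace and stop on an object; the grip force is fixed at half the most. Time passes only in rows, so rows that do not move let the fingers close. The tool returns the time, the measured TCP pose, the force, the opening and the grip force at its end. only (a regular expression) keeps the lines of the reply that match it, lines (a string "A,B") keeps lines A to B, and quiet returns only ok. A shift or turn number past 1, either way, is cut back to 1. Input that does not fit is refused with a message, and nothing moves.
- r.sense(): the state, without advancing time (a new reading comes with each control period).
- r.capture(name): name is "scene" or "top" or "wrist"; returns a dict with "pixels" (420x560x3 uint8, red, green, blue), "z_map" (420x560 float32, m along the optical axis (not along the pixel's ray), 0 where there is no reading), "K" (3x3 intrinsics, pixels), "distortion" ([k1, k2, p1, p2, k3] as OpenCV has them; the pictures are not rectified), "world_from_camera" (4x4, takes a point from camera to world coordinates). Camera axes: x right, y up, looking along -z (the intrinsics and any distortion apply to the point x, -y, -z); pixel columns grow to the right and rows downward; lengths in m; the calibration is good to about 2 mm. A picture is of the moment at which its call begins.
- r.finish_job(): hands the job in; it is judged then, once.
The state is a dict: "time_s": time; "joints": joint angles; "joint_velocities": joint speeds; "effort": joint torques, N m; "tcp_pos": TCP position; "ee_rot": TCP orientation; "wrist_force": force on the tool from outside, world axes, zero at the start; "moment": the same for the moment, N m; "gripper_width": opening from 0.0 (shut) to 1.0 (fully open); "gripper_force": force on a finger pad.
Only numpy, scipy, OpenCV 4.12 (cv2) and the standard library are available. Lean on these libraries where they do the work, as an engineer would, in place of code of your own. Each camera call takes 0.05 s, during which the arm holds its last target. There are 200 camera calls.

## Task

We are trying out how far a loaded shelf plank may stick out: stand the amber jar upright on the blue disc near the plank's outer end and let go of it. Then slide the plank straight out over the riser's edge, towards the robot's left, until its outer end is level with the red pointer on the rule beside it. It would tip over there by itself, so finish while still holding the plank, lying flat on the riser with the jar standing on it, and leave everything else alone.

Things in the scene. Friction and masses are not known exactly. Their poses are not given: they have to be found in the camera images.
- riser: Fixed wooden riser block at the left, 110 mm long (x) by 90 wide (y) by 40 high; origin at the centre of its underside; its -x points outward, about to the robot's left (the front edge is there). An aluminium rule (16 mm wide, top 33 mm above the bench) runs along its +y side (far from the robot), 50 to 66 mm from the middle line, reaching 130 mm out past its front edge.
- riser_edge (a point): Middle of the riser's upper front edge (on its top, 40 mm above the bench); axes as the riser's.
- cursor (a joint): Red cursor clamped on the rule, set beforehand and not to be moved: its value (m) is the distance from the riser's front edge outward to the pointer, 0.078 to 0.105.
- cursor_tip (a point): Tip of the red pointer, on the side of the plank, 60 mm above the bench and 46 mm to the +y side of the riser's middle line; axes as the riser's.
- plank: Loose plywood plank, 160 mm long (x), 75 wide (y), 12 thick, about 0.24 kg, lying on the riser; origin at the centre of its underside; -x is the outer end, at first 5 to 20 mm out over the riser's front edge. A dark wooden grip block, 40 mm long (x), 24 wide (y), 36 high, is fixed on top, centred 56 mm from the origin along +x: pinch it across its 24 mm.
- plank_end (a point): Middle of the upper edge of the plank's outer end (origin + [-80, 0, 12] mm in the plank's frame).
- plank_pad (a point): Centre of the blue disc, 56 mm across and practically flat, on the plank's top, 33 mm in from its outer end.
- plank_grip (a point): Point inside the grip block on its middle line, 24 mm above the plank's top and 12 mm below the block's top; axes as the plank's.
- jar: Closed amber jar with a white lid, 48 mm across and 80 mm high, about 0.2 kg, standing at the right between the middle and right printers; origin at the centre of its underside.
- glue_stick: Glue stick, white and purple, 29 mm across and 96 mm high, standing on the bench behind the riser; origin at the centre of its foot. A bystander.
- gear_orange: Orange printed gear, 52 mm across and 15 mm thick, lying on the bench at the right, behind the jar; origin at the centre of its underside. A bystander.

How it is judged:
By the outcome, as a careful person would: the job done as asked, in the order asked, and still so for the second after the job is handed in, while the arm keeps its last pose, push and grip.
It also fails if it takes over 48 s, if anything falls off the work surface, if the arm or the gripper's body presses on something with over 40 N, if the wrist force passes 120 N, or if a joint passes its speed limit or range.

## Working session

There is one attempt and no reset: what is moved stays moved. The work goes in short steps, Python scripts to look and compute and a tool call to move; the robot and the scene stay as the last step left them, time stands still between calls to the robot, and variables do not carry over. Pictures are saved under pics/ and viewed, at most 10 in all, crops included, and the job is handed in when it is done.

```bash
ls; mkdir -p pics
```

Create h.py:
```python
import numpy as np, cv2
from station import r
def save(name,fn,crop=None,scale=1):
    c=r.capture(name); im=c["pixels"][:,:,::-1]
    np.savez('pics/'+fn+'.npz',**c)
    if crop: im=im[crop[1]:crop[3],crop[0]:crop[2]]
    cv2.imwrite('pics/'+fn+'.png',cv2.resize(im,None,fx=scale,fy=scale,interpolation=cv2.INTER_CUBIC)); return c
def ray(c,u,v):
    p=cv2.undistortPoints(np.array([[[u,v]]],float),c["K"],c["distortion"])[0,0]
    T=c["world_from_camera"]; d=T[:3,:3]@np.array([p[0],-p[1],-1]); return T[:3,3],d
def at_z(c,u,v,z):
    o,d=ray(c,u,v); return o+d*(z-o[2])/d[2]
def dep(c,u,v):
    o,d=ray(c,u,v); return o+d*c["z_map"][int(round(v)),int(round(u))]
```

Run:
```python
from h import *
save("top","top0",scale=1.4);save("scene","scene0",scale=1.4)
s=r.sense();print(s["tcp_pos"],s["ee_rot"],s["time_s"])
```

```text
pics
station.py
[ 0.23441884 -0.57878697  0.22156817] [[-9.26913934e-01 -3.75272996e-01 -8.58612851e-04]
 [-3.75273956e-01  9.26912230e-01  1.78189040e-03]
 [ 1.27163405e-04  1.97387408e-03 -9.99998044e-01]] 0.1
```

View pics/top0.png

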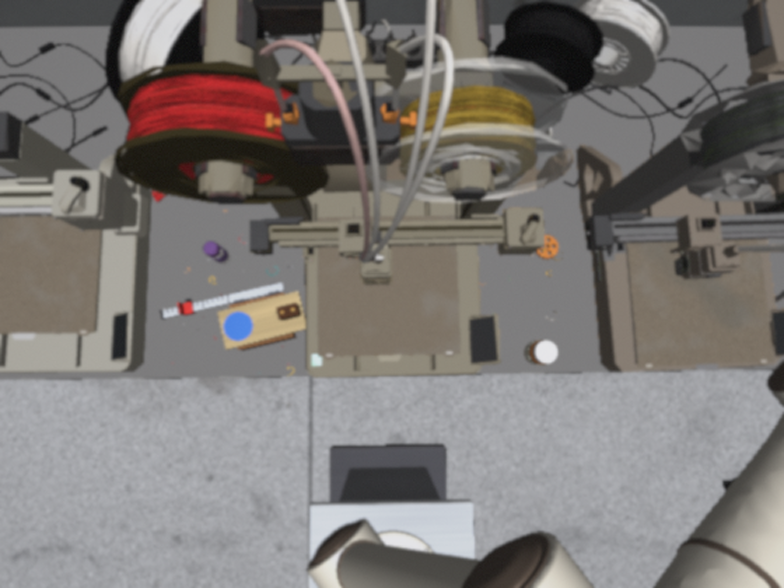

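View pics/scene0.png

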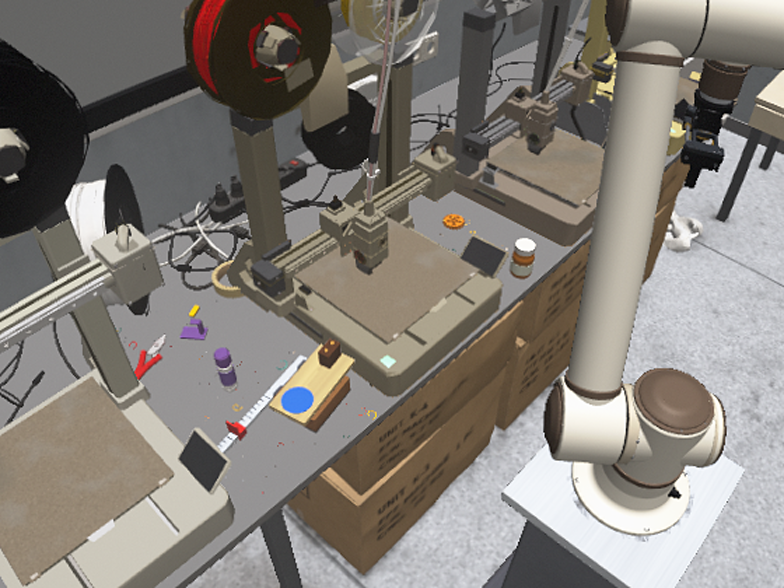

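The top view shows the plank at about (260,320), its blue disc at (238,326), the red cursor at (186,307) and the jar lid at (545,352). The scene view shows the same layout, with printers either side. Next I'll enlarge the plank area and measure.

Run:
```python
from h import *
c=dict(np.load('pics/top0.npz')); im=c["pixels"][:,:,::-1]
cv2.imwrite('pics/c1.png',cv2.resize(im[190:260,108:228],None,fx=6.5,fy=6.5,interpolation=cv2.INTER_CUBIC))
s=dict(np.load('pics/scene0.npz'))
cv2.imwrite('pics/c2.png',cv2.resize(s["pixels"][205:330,145:275,::-1],None,fx=4.6,fy=4.6,interpolation=cv2.INTER_CUBIC))
for n,c in(("top",c),("scene",s)):
    P=c["pixels"].astype(int)
    R,G,B=P[...,0],P[...,1],P[...,2]
    v,u=np.nonzero((B>R+80)&(B>G+40)); k=(abs(u-np.median(u))<40)&(abs(v-np.median(v))<40);u,v=u[k],v[k]
    print(n,"blue",u.mean(),v.mean(),len(u),at_z(c,u.mean(),v.mean(),.052),dep(c,u.mean(),v.mean()))
c=dict(np.load('pics/top0.npz'));P=c["pixels"].astype(int)
sub=P[235:265,375:405]; v,u=np.nonzero(sub.min(2)>170);print(len(u),u.mean()+375,v.mean()+235,at_z(c,u.mean()+375,v.mean()+235,.08),dep(c,u.mean()+375,v.mean()+235))
sub=s["pixels"].astype(int)[160:205,355:395]; v,u=np.nonzero(sub.min(2)>170);a,b=u.mean()+355,v.mean()+160;print(len(u),a,b,at_z(s,a,b,.076),dep(s,a,b))
for n,c in(("top",c),("scene",s)): print(n,c["world_from_camera"][:3,3],c["K"][0,0])
```

```text
top blue 169.63725490196077 232.55228758169935 306 [0.49293406 0.29033977 0.052     ] [0.4927115  0.28953969 0.05519223]
scene blue 211.94610778443115 285.4071856287425 334 [0.49469294 0.2906438  0.052     ] [0.49265146 0.29197479 0.0552371 ]
212 390.1792452830189 250.8820754716981 [ 0.43559978 -0.29561485  0.08      ] [ 0.43559983 -0.2956158   0.07999675]
116 374.4913793103448 174.57758620689654 [ 0.43947633 -0.29671058  0.076     ] [ 0.43592084 -0.28999312  0.08208633]
top [0.41664772 0.01609671 1.14620667] 405.13560393385495
scene [-0.06430418  0.65509151  0.93837678] 455.6935084382853
```

View pics/c1.png

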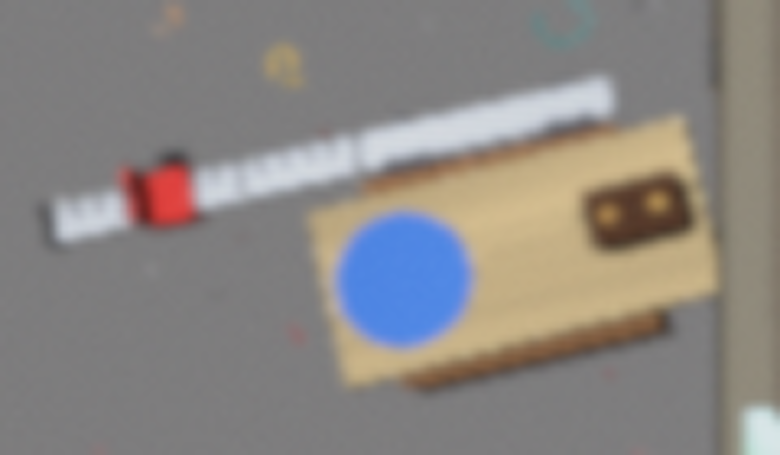

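View pics/c2.png

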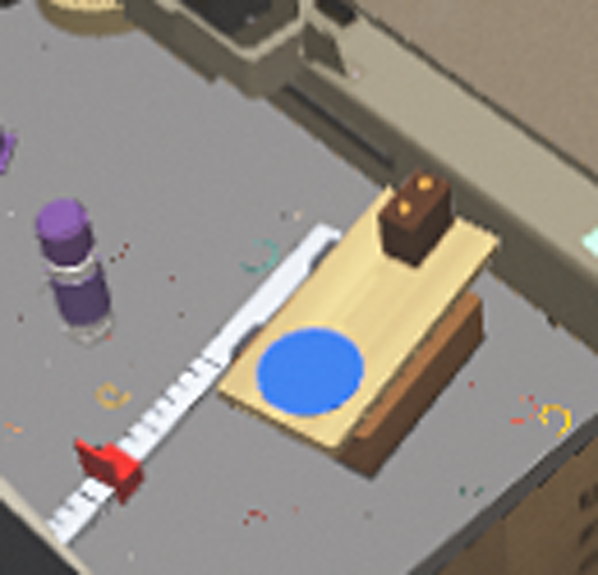

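c1: plank outer corners are at (312,212) and (348,383), inner corners at (682,118) and (717,290). The grip top is centred near (639,210). c2 shows the red cursor on the rule, with the plank lying flat and its disc at (310,370).

Run:
```python
from h import *
c=dict(np.load('pics/top0.npz'))
f=lambda x,y,z: at_z(c,108+(x+.5)/6.5-.5,190+(y+.5)/6.5-.5,z)
q=[f(*p,.052) for p in((312,212),(348,383),(682,118),(717,290))]
for p in q: print(p)
print("len",np.linalg.norm(q[0]-q[2]),np.linalg.norm(q[1]-q[3]),"w",np.linalg.norm(q[0]-q[1]),np.linalg.norm(q[2]-q[3]))
ax=(q[0]+q[1]-q[2]-q[3])/2; print("outdir",ax/np.linalg.norm(ax),"yaw",np.degrees(np.arctan2(ax[1],ax[0])))
g=np.mean([f(*p,.088) for p in((585,190),(678,172),(692,228),(600,248))],0); print("grip",g)
e=[f(*p,.033) for p in((56,243),(613,108))]; d=e[0]-e[1]; print("rule lower edge",e,np.degrees(np.arctan2(d[1],d[0])))
r1=[f(*p,.04) for p in((415,388),(668,330))]; d=r1[0]-r1[1]; print("riser near",r1,np.linalg.norm(d),np.degrees(np.arctan2(d[1],d[0])))
print("cursor ", [f(*p,.06) for p in((150,225),(193,222),(128,172),(145,165),(190,160))])
# height map
z=c["z_map"]; 
H=np.zeros((420,560));X=H.copy();Y=H.copy()
for v in range(150,280):
    for u in range(80,460):
        p=dep(c,u,v); X[v,u],Y[v,u],H[v,u]=p
def grid(xs,ys):
    for x in xs:
        print("%.2f"%x,[ "%3d"%(1000*H[(abs(X-x)<.015)&(abs(Y-y)<.015)].max(initial=0)) for y in ys])
print("jar grid y from -.15"); grid(np.arange(.6,.33,-.03),np.arange(-.12,-.5,-.03))
print("grip grid y from .35");grid(np.arange(.66,.36,-.03),np.arange(.42,-.03,-.03))
```

```text
[0.52131616 0.32882624 0.052     ]
[0.45052754 0.31209917 0.052     ]
[0.55899622 0.17591331 0.052     ]
[0.48701717 0.16079635 0.052     ]
len 0.15748698059568014 0.15564072677122215 w 0.07273804975045106 0.07354933885177302
outdir [-0.23686797  0.97154185  0.        ] yaw 103.70175899701141
grip [0.51743223 0.18765114 0.088     ]
rule lower edge [array([0.51120973, 0.44152982, 0.033     ]), array([0.5660708 , 0.20799216, 0.033     ])] 103.21983625977042
riser near [array([0.44850175, 0.28749754, 0.04      ]), array([0.47133015, 0.18268845, 0.04      ])] 0.10726640517098643 102.28764254405148
cursor  [array([0.51591538, 0.39291185, 0.06      ]), array([0.51695947, 0.37529682, 0.06      ]), array([0.5379511 , 0.40276988, 0.06      ]), array([0.54078131, 0.39587687, 0.06      ]), array([0.54265726, 0.37741292, 0.06      ])]
jar grid y from -.15
0.60 ['123', ' 81', '233', '251', '248', '230', '  5', '226', '230', '217', ' 80', '122', '120']
0.57 ['120', ' 82', ' 79', '  4', '  4', '  4', '  5', '  4', '  6', '  5', ' 79', '121', '120']
0.54 ['121', ' 82', ' 81', '  5', '  4', '  6', ' 
[... 1171 characters left out ...]
123', '120', '182', '736', '736']
0.51 [' 37', ' 62', '  4', ' 55', ' 58', ' 58', ' 57', ' 91', ' 96', ' 81', '121', '121', '122', '121', '122']
0.48 ['  6', '  6', '  7', ' 58', ' 58', ' 57', ' 57', ' 58', ' 55', ' 80', '123', '121', '121', '121', '123']
0.45 ['  5', '  7', '  3', ' 51', ' 57', ' 56', ' 51', ' 37', '  6', ' 82', '121', '121', '122', '122', '121']
0.42 ['  5', '  5', '  5', '  4', '  6', '  4', '  4', '  5', '  7', ' 83', '120', '121', '120', '1146', '121']
0.39 ['  4', '  4', '  4', '  5', '  3', '  4', '  5', '  5', '  6', ' 78', ' 81', ' 81', ' 80', ' 80', ' 82']
0.36 ['  0', '  0', '  0', '  0', '  0', '  0', '  0', '  0', '  0', '  0', '  0', '  0', '  0', '  0', '  0']
```

Add to h.py:
```python
from scipy.spatial.transform import Rotation as Ro
def plan(pos,th):
    """tool-frame shift/rotvec from the measured pose to TCP pos, tool down, finger line at world angle th"""
    s=r.sense(); R=s["ee_rot"]; t=np.radians(th)
    y=np.array([np.cos(t),np.sin(t),0]); z=np.array([0,0,-1.]); T=np.c_[np.cross(y,z),y,z]
    print("d",np.round(R.T@(np.array(pos)-s["tcp_pos"]),4),"rv",np.round(Ro.from_matrix(R.T@T).as_rotvec(degrees=True),2),
      "tcp",np.round(s["tcp_pos"],4),"F",np.round(s["wrist_force"],1),"w",s["gripper_width"],"j",np.round(s["joints"]),"t",s["time_s"])
```

```bash
python3 -c "
from h import *
plan([.4356,-.2956,.16],180)"
```

```text
d [-0.2928  0.1869  0.0619] rv [ 1.000e-01  6.000e-02 -6.796e+01] tcp [ 0.2344 -0.5788  0.2216] F [-0.9  0.5  0.2] w 0.9975076268790444 j [-53.  22.   0.  -0. -68. -15.] t 0.1
```

The rows are not in the units I measure in: shifts go in shares of 50 cm and turns go in shares of 120 degrees. I convert before sending: -0.2928 m / 0.5 = -0.5856, 0.1869 m / 0.5 = 0.3738, -67.96 degrees / 120 = -0.5663.

>>> {"name": "steer_hand", "arguments": {
  "steps": [
    [1,[-0.5856,0.3738,0.1238],[0.0008,0.0005,-0.5663]],
    [1,[-0.5856,0.3738,0.1238],[0.0008,0.0005,-0.5663]],
    [1,[-0.5856,0.3738,0.1238],[0.0008,0.0005,-0.5663]],
    [1,[-0.5856,0.3738,0.1238],[0.0008,0.0005,-0.5663]],
    [1,[-0.5856,0.3738,0.1238],[0.0008,0.0005,-0.5663]],
    [1,[-0.5856,0.3738,0.1238],[0.0008,0.0005,-0.5663]],
    [1,[-0.5856,0.3738,0.1238],[0.0008,0.0005,-0.5663]],
    [1,[-0.5856,0.3738,0.1238],[0.0008,0.0005,-0.5663]]
  ]
}}

```text
time_s: 0.9
tcp_pos: [0.4377, -0.2921, 0.1593]
ee_rot: [[0.012, -1.0, -0.001], [-1.0, -0.012, -0.0], [0.0, 0.001, -1.0]]
wrist_force: [-0.3, -0.6, 0.3]
gripper_width: 1.001
gripper_force: 0.0
```

>>> {"name": "steer_hand", "arguments": {
  "steps": [
    [1,[0,0,0],[0,0,0]],
    [1,[0,0,0],[0,0,0]]
  ]
}}

```text
time_s: 1.1
tcp_pos: [0.4356, -0.2962, 0.1605]
ee_rot: [[-0.003, -1.0, 0.0], [-1.0, 0.003, -0.002], [0.002, -0.0, -1.0]]
wrist_force: [-0.4, -0.5, 0.5]
gripper_width: 1.003
gripper_force: 0.0
```

Run:
```python
from h import *
plan([.4356,-.2956,.035],180)
c=save("wrist","w1")
P=c["pixels"].astype(int)
print(c["world_from_camera"][:3,3])
```

```text
d [-0.0008  0.      0.1255] rv [-0.01 -0.09 -0.16] tcp [ 0.4356 -0.2962  0.1605] F [-0.4 -0.5  0.5] w 1.0029133552547211 j [-17.  16. -19.   0. -56.  16.] t 1.1
[ 0.4351655  -0.38000027  0.32248613]
```

View pics/w1.png

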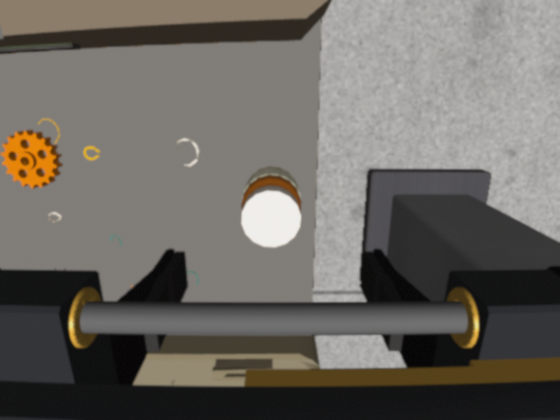

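The wrist view shows the lid at (271,217), standing between the open fingers.

Run:
```python
from h import *
c=dict(np.load('pics/w1.npz')); print(at_z(c,271,217,.08),dep(c,271,217))
```

```text
[ 0.43699426 -0.2977757   0.08      ] [ 0.43700102 -0.29747177  0.07910369]
```

>>> {"name": "steer_hand", "arguments": {
  "steps": [
    [1,[0,0,0.1],[0,0,0]],
    [1,[0,0,0.2],[0,0,0]]
  ]
}}

```text
time_s: 1.35
tcp_pos: [0.4369, -0.2979, 0.0614]
ee_rot: [[-0.004, -1.0, 0.007], [-1.0, 0.004, -0.004], [0.004, -0.007, -1.0]]
wrist_force: [1.3, -0.5, 0.0]
gripper_width: 1.0
gripper_force: 0.0
```

```bash
python3 -c "
from h import *
plan([.4356,-.2956,.035],180)"
```

```text
d [-0.0024  0.0015  0.0264] rv [-0.39 -0.21 -0.23] tcp [ 0.4369 -0.2979  0.0614] F [ 1.3 -0.5  0. ] w 0.9995399117903541 j [-17.  23. -25.   0. -42.  16.] t 1.35
```

Converted, 0.026 m / 0.5 = 0.052, 0.013 m / 0.5 = 0.026.

>>> {"name": "steer_hand", "arguments": {
  "steps": [
    [1,[0,0,0.026],[0,0,0]],
    [1,[0,0,0.052],[0,0,0]],
    [1,[0,0,0.052],[0,0,0]],
    [0,[0,0,0.052],[0,0,0]],
    [0,[0,0,0.052],[0,0,0]],
    [0,[0,0,0.052],[0,0,0]],
    [0,[0,0,0.052],[0,0,0]],
    [0,[0,0,0.052],[0,0,0]]
  ]
}}

```text
time_s: 2.15
tcp_pos: [0.4362, -0.2964, 0.0352]
ee_rot: [[0.0, -1.0, 0.002], [-1.0, -0.0, -0.002], [0.002, -0.002, -1.0]]
wrist_force: [0.2, -0.1, 0.2]
gripper_width: 0.631
gripper_force: 0.0
```

>>> {"name": "steer_hand", "arguments": {
  "steps": [
    [0,[0,0,0],[0,0,0]],
    [0,[0,0,0],[0,0,0]],
    [0,[0,0,0],[0,0,0]]
  ]
}}

```text
time_s: 2.45
tcp_pos: [0.437, -0.2966, 0.0352]
ee_rot: [[0.001, -1.0, 0.003], [-1.0, -0.001, -0.003], [0.003, -0.003, -1.0]]
wrist_force: [2.0, 0.9, 2.0]
gripper_width: 0.539
gripper_force: 30.0
```

Converted, -0.185 m / 0.5 = -0.37, -0.15 m / 0.5 = -0.3.

>>> {"name": "steer_hand", "arguments": {
  "steps": [
    [0,[0,0,-0.04],[0,0,0]],
    [0,[0,0,-0.12],[0,0,0]],
    [0,[0,0,-0.2],[0,0,0]],
    [0,[0,0.02,-0.28],[0,0,0]],
    [0,[-0.06,0.04,-0.34],[0,0,0]],
    [0,[-0.14,0.06,-0.37],[0,0,0]],
    [0,[-0.22,0.08,-0.37],[0,0,0]],
    [0,[-0.3,0.08,-0.37],[0,0,0]]
  ]
}}

```text
time_s: 3.25
tcp_pos: [0.3932, -0.1447, 0.219]
ee_rot: [[-0.002, -1.0, -0.001], [-1.0, 0.002, -0.001], [0.001, 0.001, -1.0]]
wrist_force: [1.6, 0.3, -1.9]
gripper_width: 0.543
gripper_force: 30.0
```

>>> {"name": "steer_hand", "arguments": {
  "steps": [
    [0,[-0.08,0,0],[0,0,0]],
    [0,[-0.16,0,0],[0,0,0]],
    [0,[-0.24,0,0],[0,0,0]],
    [0,[-0.32,0,0],[0,0,0]],
    [0,[-0.4,0,0],[0,0,0]],
    [0,[-0.48,0,0],[0,0,0]],
    [0,[-0.56,0,0],[0,0,0]],
    [0,[-0.64,0,0],[0,0,0]]
  ]
}}

```text
time_s: 4.05
tcp_pos: [0.3943, 0.1748, 0.218]
ee_rot: [[0.0, -1.0, -0.002], [-1.0, -0.0, -0.003], [0.003, 0.002, -1.0]]
wrist_force: [0.2, 0.1, -1.6]
gripper_width: 0.538
gripper_force: 30.0
```

```bash
python3 -c "
from h import *
plan([.4935,.2904,.16],193.5)"
```

```text
d [-0.1157 -0.0993  0.0574] rv [  0.11  -0.18 -13.49] tcp [0.3943 0.1748 0.218 ] F [ 0.2  0.1 -1.6] w 0.5377823207506054 j [ 46.   3. -25.   0. -62. -46.] t 4.05
```

Converted, -0.1157 m / 0.5 = -0.2314, -0.0993 m / 0.5 = -0.1986, -13.5 degrees / 120 = -0.1125.

>>> {"name": "steer_hand", "arguments": {
  "steps": [
    [0,[-0.06,-0.04,0],[0,0,-0.05]],
    [0,[-0.12,-0.1,0.04],[0,0,-0.1]],
    [0,[-0.18,-0.16,0.08],[0,0,-0.1125]],
    [0,[-0.2314,-0.1986,0.1148],[0,0,-0.1125]],
    [0,[-0.2314,-0.1986,0.1148],[0,0,-0.1125]],
    [0,[-0.2314,-0.1986,0.1148],[0,0,-0.1125]],
    [0,[-0.2314,-0.1986,0.1148],[0,0,-0.1125]]
  ]
}}

```text
time_s: 4.75
tcp_pos: [0.4943, 0.2887, 0.1613]
ee_rot: [[0.233, -0.972, -0.0], [-0.972, -0.233, -0.003], [0.002, 0.001, -1.0]]
wrist_force: [-0.5, 0.3, -1.3]
gripper_width: 0.535
gripper_force: 30.0
```

Run:
```python
from h import *
plan([.4935,.2904,.09],193.5)
c=save("wrist","w2"); save("scene","s2",(130,190,270,300),5)
P=c["pixels"].astype(int);R,G,B=P[...,0],P[...,1],P[...,2]
v,u=np.nonzero((B>R+80)&(B>G+40));print(len(u),u.min(),u.max(),v.min(),v.max())
```

```text
d [-0.002   0.0003  0.0713] rv [ 0.04 -0.14 -0.01] tcp [0.4943 0.2887 0.1613] F [-0.5  0.3 -1.3] w 0.535081448424624 j [ 47.  20. -12.   0. -58. -33.] t 4.75
2346 237 306 174 222
```

View pics/w2.png

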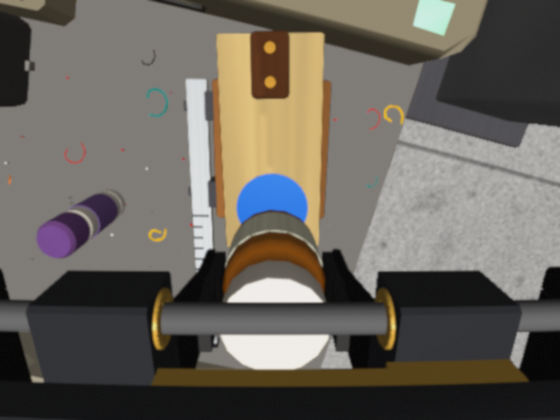

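The wrist view shows the jar held above the disc. The visible arc is centred near (271.5,209), and the grip block's top is about (251..289, 31..98).

Run:
```python
from h import *
c=dict(np.load('pics/w2.npz'))
P=c["pixels"].astype(int);R,G,B=P[...,0],P[...,1],P[...,2]
v,u=np.nonzero((B>R+80)&(B>G+40))
# outer arc: topmost pixel per column, projected
pts=np.array([at_z(c,x,v[u==x].min()-.5,.052)[:2] for x in range(238,306)])
A=np.c_[2*pts,np.ones(len(pts))]; s=np.linalg.lstsq(A,(pts**2).sum(1),rcond=None)[0]; print("disc",s[:2],"r",np.sqrt(s[2]+s[:2]@s[:2]))
print("grip",at_z(c,270,65,.088),dep(c,270,65)[2])
for p in((218,35),(324,35)): print(at_z(c,*p,.052))
```

```text
disc [0.49468753 0.28962657] r 0.027488372114465223
grip [0.51937093 0.18988349 0.088     ] 0.08945810702007984
[0.55980308 0.17632569 0.052     ]
[0.48852184 0.15925313 0.052     ]
```

Converted, 0.07 m / 0.5 = 0.14, -0.0015 m / 0.5 = -0.003.

>>> {"name": "steer_hand", "arguments": {
  "steps": [
    [0,[-0.003,0,0.06],[0,0,0]],
    [0,[-0.003,0,0.11],[0,0,0]],
    [0,[-0.003,0,0.136],[0,0,0]],
    [0,[-0.003,0,0.14],[0,0,0]],
    [0,[-0.003,0,0.14],[0,0,0]],
    [0,[-0.003,0,0.14],[0,0,0]]
  ]
}}

```text
time_s: 5.45
tcp_pos: [0.4956, 0.2915, 0.0929]
ee_rot: [[0.234, -0.972, 0.003], [-0.972, -0.234, 0.0], [0.001, -0.003, -1.0]]
wrist_force: [-0.8, 0.3, -1.8]
gripper_width: 0.536
gripper_force: 30.0
```

```bash
python3 -c "
from h import *
plan([.494,.2902,.0872],193.5)"
```

```text
d [0.0009 0.0019 0.0056] rv [-0.18 -0.04  0.02] tcp [0.4956 0.2915 0.0929] F [-0.8  0.3 -1.8] w 0.5355649070846117 j [ 47.  24. -17.   0. -49. -33.] t 5.45
```

Converted, 0.003 m / 0.5 = 0.006, 0.002 m / 0.5 = 0.004.

>>> {"name": "steer_hand", "arguments": {
  "steps": [
    [0,[0.001,0.002,0.004],[0,0,0]],
    [0,[0.001,0.002,0.006],[0,0,0]],
    [0,[0.001,0.002,0.006],[0,0,0]]
  ]
}}

```text
time_s: 5.75
tcp_pos: [0.4939, 0.2902, 0.0885]
ee_rot: [[0.234, -0.972, 0.001], [-0.972, -0.234, -0.002], [0.002, -0.001, -1.0]]
wrist_force: [0.1, 0.5, -2.0]
gripper_width: 0.534
gripper_force: 30.0
```

>>> {"name": "steer_hand", "arguments": {
  "steps": [
    [0,[0,0,0.002],[0,0,0]],
    [0,[0,0,0.002],[0,0,0]]
  ]
}}

```text
time_s: 5.95
tcp_pos: [0.4939, 0.2902, 0.0872]
ee_rot: [[0.234, -0.972, 0.001], [-0.972, -0.234, -0.002], [0.002, -0.0, -1.0]]
wrist_force: [0.5, 0.2, -1.7]
gripper_width: 0.542
gripper_force: 30.0
```

>>> {"name": "steer_hand", "arguments": {
  "steps": [
    [0,[0,0,0.002],[0,0,0]],
    [0,[0,0,0.002],[0,0,0]]
  ]
}}

```text
time_s: 6.15
tcp_pos: [0.494, 0.2903, 0.0871]
ee_rot: [[0.234, -0.972, 0.001], [-0.972, -0.234, -0.002], [0.002, -0.001, -1.0]]
wrist_force: [-1.7, -0.2, 4.2]
gripper_width: 0.541
gripper_force: 30.0
```

>>> {"name": "steer_hand", "arguments": {
  "steps": [
    [1,[0,0,0],[0,0,0]],
    [1,[0,0,0],[0,0,0]],
    [1,[0,0,0],[0,0,0]],
    [1,[0,0,0],[0,0,0]],
    [1,[0,0,0],[0,0,0]]
  ]
}}

```text
time_s: 6.65
tcp_pos: [0.494, 0.2902, 0.0861]
ee_rot: [[0.234, -0.972, 0.001], [-0.972, -0.234, -0.002], [0.002, -0.0, -1.0]]
wrist_force: [-1.2, 0.3, -0.8]
gripper_width: 0.909
gripper_force: 0.0
```

>>> {"name": "steer_hand", "arguments": {
  "steps": [
    [1,[0,0,-0.04],[0,0,0]],
    [1,[0,0,-0.1],[0,0,0]],
    [1,[0,0,-0.18],[0,0,0]],
    [1,[0,0,-0.22],[0,0,0]],
    [1,[0,0,-0.22],[0,0,0]]
  ]
}}

```text
time_s: 7.15
tcp_pos: [0.4955, 0.2918, 0.2002]
ee_rot: [[0.234, -0.972, 0.007], [-0.972, -0.234, 0.003], [-0.002, -0.008, -1.0]]
wrist_force: [-0.0, 0.2, 0.2]
gripper_width: 1.0
gripper_force: 0.0
```

Run:
```python
from h import *
plan([.518,.189,.16],193.6)
save("scene","s3",(135,180,275,285),5.5); save("wrist","w3"); save("top","t3")
```

```text
d [0.1052 0.0025 0.04  ] rv [-0.44  0.1  -0.06] tcp [0.4955 0.2918 0.2002] F [-0.   0.2  0.2] w 1.0000774930435112 j [ 47.  18.  -9.   0. -63. -33.] t 7.15
```

View pics/w3.png

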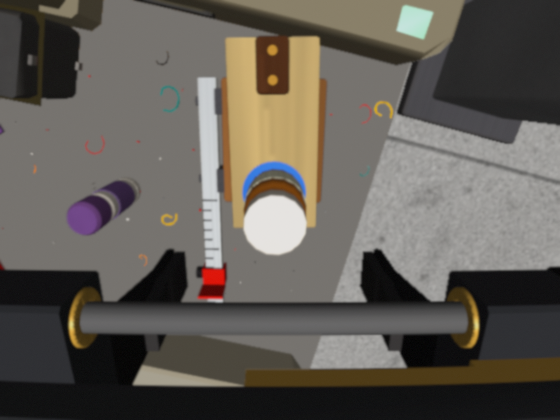

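The wrist view shows the jar standing upright on the disc, lid at (275,223). The cursor at (213,283) is partly hidden by the gripper, so I'll shift outward to see it and the plank end together.

Converted, -0.1 m / 0.5 = -0.2, -0.08 m / 0.5 = -0.16.

>>> {"name": "steer_hand", "arguments": {
  "steps": [
    [1,[-0.08,0,0],[0,0,0]],
    [1,[-0.16,0,0],[0,0,0]],
    [1,[-0.2,0,0],[0,0,0]],
    [1,[-0.2,0,0],[0,0,0]],
    [1,[-0.2,0,0],[0,0,0]]
  ]
}}

```text
time_s: 7.8
tcp_pos: [0.4699, 0.3872, 0.1946]
ee_rot: [[0.234, -0.972, -0.001], [-0.972, -0.234, -0.004], [0.004, 0.002, -1.0]]
wrist_force: [-0.6, 0.1, -0.7]
gripper_width: 0.998
gripper_force: 0.0
```

Run:
```python
from h import *
save("wrist","w4",(160,40,350,180),4.2)
plan([.518,.189,.16],193.6)
```

```text
d [ 0.2033 -0.0004  0.0357] rv [ 0.09 -0.19 -0.11] tcp [0.4702 0.3867 0.195 ] F [ 0.2 -0.1  0.7] w 1.0028113931682872 j [ 55.  22.  -4.   0. -64. -41.] t 7.85
```

View pics/w4.png

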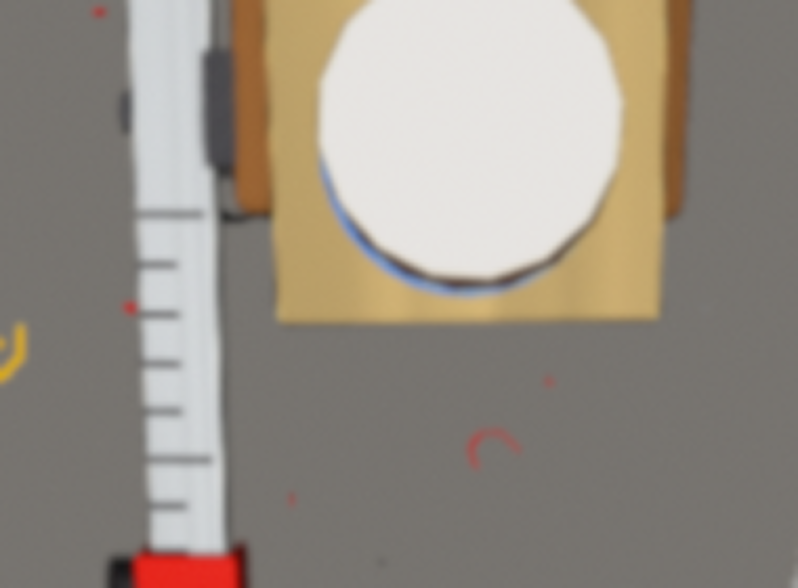

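The rule's ticks are visible, with zero at row 213 beside the riser edge; the plank end is at row about 320. My crop cut the cursor off, so I'll crop lower.

Run:
```python
from h import *
c=dict(np.load('pics/w4.npz'))
cv2.imwrite('pics/w4b.png',cv2.resize(c["pixels"][85:215,160:340,::-1],None,fx=4.4,fy=4.4,interpolation=cv2.INTER_CUBIC))
```

```text
(no output)
```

View pics/w4b.png

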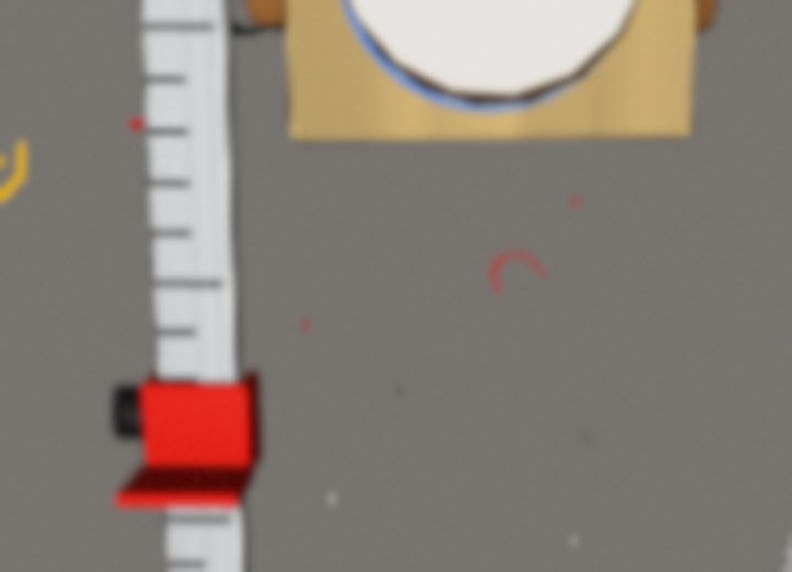

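The cursor is a red box at (195,425) on the rule. Its blade is on the outer side, with a bright top edge at (118..242, 490..507), so the tip by the plank is near (242,498). The plank end is at row 138.

Run:
```python
from h import *
c=dict(np.load('pics/w4.npz'))
px=lambda x,y:(160+(x+.5)/4.4-.5,85+(y+.5)/4.4-.5)
f=lambda x,y,z: at_z(c,*px(x,y),z)
a=f(290,139,.052);b=f(691,134,.052); print("plank end",a,b,np.linalg.norm(a-b)); 
n=(a-b)[:2]/np.linalg.norm(a-b); print("plank ydir",n,np.degrees(np.arctan2(n[1],n[0])))
t0=f(165,27,.033);t5=f(165,284,.033); t=(t5-t0)[:2]; L=np.linalg.norm(t); print("tick0-50",L)
t5r=f(165,284,.033)
for k in((f(200,20,.033),f(235,550,.033))): pass
e0,e1=f(229,110,.033),f(242,560,.033); o=(e1-e0)[:2]; o/=np.linalg.norm(o); print("rule dir",o,np.degrees(np.arctan2(o[1],o[0])))
P0=(a+b)[:2]/2
yd=np.array([o[1],-o[0]])
rel=lambda p:(np.round((p[:2]-t0[:2])@o*1000,1),np.round((p[:2]-e0[:2])@yd*1000+50,1))
for nm,p in(("end a",a),("end b",b),("tip in",f(242,490,.06)),("tip mid",f(242,498,.06)),("tip out",f(242,507,.06)),("base in",f(250,467,.043)),("riser",f(270,28,.04)),("riserR",f(712,28,.04))): print(nm,rel(p),p)
for x,y in((180,498),(200,498),(200,425),(235,500),(180,480)):
    u,v=px(x,y); q=dep(c,u,v); print("dep",q,rel(q))
```

```text
plank end [0.52295318 0.33006551 0.052     ] [0.45050499 0.31173268 0.052     ] 0.07473173563513097
plank ydir [0.96944339 0.24531514] 14.200458446309678
tick0-50 0.05014275382530503
rule dir [-0.21598644  0.97639636] 102.47340581419243
end a (np.float64(20.0), np.float64(35.7)) [0.52295318 0.33006551 0.052     ]
end b (np.float64(17.7), np.float64(-39.0)) [0.45050499 0.31173268 0.052     ]
tip in (np.float64(85.8), np.float64(45.2)) [0.5180514  0.39636805 0.06      ]
tip mid (np.float64(87.4), np.float64(45.3)) [0.51775048 0.3979453  0.06      ]
tip out (np.float64(89.2), np.float64(45.3)) [0.517411   0.39972548 0.06      ]
base in (np.float64(85.6), np.float64(46.2)) [0.51902039 0.39639574 0.043     ]
riser (np.float64(0.0), np.float64(40.6)) [0.53211181 0.31163355 0.04      ]
riserR (np.float64(-1.5), np.float64(-43.5)) [0.45030294 0.29197412 0.04      ]
dep [0.52958394 0.40104644 0.05904589] (np.float64(87.9), np.float64(57.5))
dep [0.52569487 0.39988621 0.05985196] (np.float64(87.6), np.float64(53.4))
dep [0.53132338 0.3917897  0.03686423] (np.float64(78.5), np.float64(57.2))
dep [0.51905639 0.39884471 0.05939534] (np.float64(88.0), np.float64(46.7))
dep [0.53138963 0.40009127 0.05054488] (np.float64(86.5), np.float64(59.0))
```

Run:
```python
from h import *
g=np.array([.5187,.1889]); yd=np.array([.972,.235]); out=np.array([-.235,.972])
for n in("top0","scene0","w3","w4","s3"):
    c=dict(np.load(f'pics/{n}.npz'))
    v,u=np.mgrid[0:420,0:560]; p=cv2.undistortPoints(np.stack([u,v],-1).reshape(-1,1,2).astype(float),c["K"],c["distortion"]).reshape(420,560,2)
    z=c["z_map"]; C=np.stack([p[...,0]*z,-p[...,1]*z,-z],-1); W=C@c["world_from_camera"][:3,:3].T+c["world_from_camera"][:3,3]
    W=W[z>0]; W=W[(W[:,2]>.1)&(W[:,2]<.45)]
    d=W[:,:2]-g; a=d@out; b=d@yd
    print(n)
    for a0 in np.arange(-.1,.12,.02):
        m=(a>=a0)&(a<a0+.02)&(b>.0)&(b<.2)
        k=m&(W[:,2]>.128)
        print("  out %.2f"%a0, "minb(z>.128) %.3f"%b[k].min(initial=9), "zmin there %.3f"%W[k&(b<b[k].min(initial=9)+.03),2].min(initial=9),"zmax %.3f"%W[k&(b<b[k].min(initial=9)+.03),2].max(initial=-1),k.sum())
```

```text
top0
  out -0.10 minb(z>.128) 0.078 zmin there 0.183 zmax 0.217 251
  out -0.08 minb(z>.128) 0.083 zmin there 0.184 zmax 0.218 323
  out -0.06 minb(z>.128) 0.087 zmin there 0.188 zmax 0.216 286
  out -0.04 minb(z>.128) 0.092 zmin there 0.186 zmax 0.216 189
  out -0.02 minb(z>.128) 0.089 zmin there 0.180 zmax 0.222 211
  out 0.00 minb(z>.128) 0.090 zmin there 0.182 zmax 0.223 192
  out 0.02 minb(z>.128) 0.094 zmin there 0.180 zmax 0.218 8
  out 0.04 minb(z>.128) 9.000 zmin there 9.000 zmax -1.000 0
  out 0.06 minb(z>.128) 9.000 zmin there 9.000 zmax -1.000 0
  out 0.08 minb(z>.128) 9.000 zmin there 9.000 zmax -1.000 0
  out 0.10 minb(z>.128) 9.000 zmin there 9.000 zmax -1.000 0
scene0
  out -0.10 minb(z>.128) 0.078 zmin there 0.184 zmax 0.216 131
  out -0.08 minb(z>.128) 0.081 zmin there 0.184 zmax 0.216 654
  out -0.06 minb(z>.128) 0.087 zmin there 0.184 zmax 0.216 1571
  out -0.04 minb(z>.128) 0.090 zmin there 0.182 zmax 0.216 644
  out -0.02 minb(z>.128) 0.091 zmin there 0.179 zmax 0.222 132
  out 0.00 minb(z>.128) 0.090 zmin there 0.178 zmax 0.222 290
  out 0.02 minb(z>.128) 0.095
[... 1626 characters left out ...]
 0.129 zmax 0.134 1169
s3
  out -0.10 minb(z>.128) 9.000 zmin there 9.000 zmax -1.000 0
  out -0.08 minb(z>.128) 9.000 zmin there 9.000 zmax -1.000 0
  out -0.06 minb(z>.128) 0.187 zmin there 0.446 zmax 0.449 5
  out -0.04 minb(z>.128) 9.000 zmin there 9.000 zmax -1.000 0
  out -0.02 minb(z>.128) 9.000 zmin there 9.000 zmax -1.000 0
  out 0.00 minb(z>.128) 9.000 zmin there 9.000 zmax -1.000 0
  out 0.02 minb(z>.128) 9.000 zmin there 9.000 zmax -1.000 0
  out 0.04 minb(z>.128) 9.000 zmin there 9.000 zmax -1.000 0
  out 0.06 minb(z>.128) 9.000 zmin there 9.000 zmax -1.000 0
  out 0.08 minb(z>.128) 0.000 zmin there 0.130 zmax 0.136 38
  out 0.10 minb(z>.128) 0.000 zmin there 0.130 zmax 0.136 87
```

Run:
```python
from h import *
for n,tcp in(("w3",[.494,.2905,.200]),("w2",[.494,.2895,.1613])):
    c=dict(np.load(f'pics/{n}.npz'))
    v,u=np.mgrid[0:420,0:560]; p=cv2.undistortPoints(np.stack([u,v],-1).reshape(-1,1,2).astype(float),c["K"],c["distortion"]).reshape(420,560,2)
    z=c["z_map"]; C=np.stack([p[...,0]*z,-p[...,1]*z,-z],-1); W=C@c["world_from_camera"][:3,:3].T+c["world_from_camera"][:3,3]
    d=W-np.array(tcp); t=np.radians(193.5); y=np.array([np.cos(t),np.sin(t),0]); x=np.cross(y,[0,0,-1]); 
    X,Y,Z=d@x*1000,d@y*1000,d[...,2]*1000
    print(n,"cam tool",[(c["world_from_camera"][:3,3]-tcp)@k for k in(x,y)],c["world_from_camera"][2,3]-tcp[2])
    for vv in(250,275,300,320,345,375,395,415):
        print(vv,[(int(X[vv,uu]),int(Y[vv,uu]),int(Z[vv,uu])) if z[vv,uu]>0 else None for uu in(3,30,60,100,140,170,420,500,530,556)])
```

```text
w3 cam tool [np.float64(0.0836879203950453), np.float64(0.0005638397432946758)] 0.15961333200349775
250 [(-78, -303, -200), (-78, -272, -201), (-78, -236, -201), (-77, -190, -200), (-77, -145, -200), (12, -49, 0), (-407, 485, -939), (-410, 764, -942), (-410, 869, -939), (-413, 968, -944)]
275 [(38, -71, 76), (37, -65, 74), (38, -56, 75), (-108, -195, -200), (-108, -149, -201), (10, -43, 21), (-500, 497, -939), (38, 60, 74), (38, 69, 74), (38, 76, 75)]
300 [(38, -63, 87), (38, -56, 87), (38, -49, 87), (30, -47, 74), (12, -48, 44), (0, -43, 25), (11, 54, 44), (38, 52, 87), (38, 60, 87), (38, 66, 87)]
320 [(34, -62, 90), (35, -55, 90), (35, -47, 91), (30, -42, 84), (31, -32, 84), (31, -24, 84), (31, 35, 84), (35, 51, 90), (35, 59, 90), (35, 64, 91)]
345 [(28, -62, 91), (29, -56, 91), (29, -48, 91), (18, -47, 77), (-2, -47, 51), (-170, -110, -161), (5, 48, 60), (28, 53, 90), (28, 60, 90), (28, 67, 90)]
375 [(19, -65, 91), (19, -58, 91), (19, -51, 90), (9, -47, 79), (-177, -131, -124), (-177, -101, -124), (24, 33, 95), (25, 50, 97), (24, 57, 96), (23, 64, 95)]
395 [(26, -54, 104), (25, -4
[... 977 characters left out ...]
, -29, 92), (32, -24, 87), (37, 32, 93), (36, 51, 93), (32, 63, 87), (31, 71, 86)]
345 [(15, -78, 76), (-142, -235, -122), (29, -49, 93), (30, -39, 93), (29, -30, 92), (19, -28, 79), (29, 34, 92), (30, 52, 93), (12, 79, 72), (19, 79, 81)]
375 [(8, -77, 80), None, (21, -50, 93), (21, -41, 93), (20, -31, 92), (24, -22, 96), (25, 32, 97), (25, 50, 98), (4, 78, 76), (11, 78, 84)]
395 [(26, -55, 105), (27, -49, 105), (27, -43, 105), (28, -34, 106), (28, -26, 105), (27, -20, 105), (27, 29, 105), (27, 46, 105), (27, 52, 106), (27, 57, 106)]
415 [(27, -50, 111), (27, -46, 110), (27, -40, 110), (27, -32, 110), (27, -24, 110), (26, -19, 109), (27, 27, 110), (28, 42, 111), (27, 49, 110), (27, 54, 111)]
```

Run:
```python
from h import *
for n,tcp in(("s2",[.494,.2895,.1613]),("s3",[.494,.2905,.200]),("t3",[.494,.2905,.200])):
    c=dict(np.load(f'pics/{n}.npz'))
    v,u=np.mgrid[0:420,0:560]; p=cv2.undistortPoints(np.stack([u,v],-1).reshape(-1,1,2).astype(float),c["K"],c["distortion"]).reshape(420,560,2)
    z=c["z_map"]; C=np.stack([p[...,0]*z,-p[...,1]*z,-z],-1); W=(C@c["world_from_camera"][:3,:3].T+c["world_from_camera"][:3,3])[z>0]
    d=W-np.array(tcp); t=np.radians(193.5); y=np.array([np.cos(t),np.sin(t),0]); x=np.cross(y,[0,0,-1]); 
    X,Y,Z=d@x*1000,d@y*1000,d[...,2]*1000
    print(n)
    for z0 in range(40,300,10):
        m=(Z>=z0)&(Z<z0+10)&(abs(X)<60)&(abs(Y)<140)
        if m.sum()>3: print(z0,m.sum(),"X %.0f %.0f"%tuple(np.percentile(X[m],[1,99])),"Y %.0f %.0f"%tuple(np.percentile(Y[m],[1,99])))
# obstacle underside: neighbours just below block in scene0/w3
g=np.array([.5187,.1889]); yd=np.array([.972,.235]); out=np.array([-.235,.972])
for n in("scene0","w3","w1"):
    c=dict(np.load(f'pics/{n}.npz'))
    v,u=np.mgrid[0:420,0:560]; p=cv2.undistortPoints(np.stack([u,v],-1).reshape(-1,1,2).astype(float),c["K"],c["distortion"]).reshape(420,560,2)
    z=c["z_map"]; C=np.stack([p[...,0]*z,-p[...,1]*z,-z],-1); W=(C@c["world_from_camera"][:3,:3].T+c["world_from_camera"][:3,3])[z>0]
    a=(W[:,:2]-g)@out;b=(W[:,:2]-g)@yd; m=(a>-.1)&(a<.05)&(b>.08)&(b<.14)
    print(n,np.histogram(W[m,2],bins=np.arange(0,.26,.01))[0])
```

```text
s2
40 55 X -22 11 Y -7 16
70 79 X -36 36 Y 29 89
80 116 X -38 27 Y 17 89
90 304 X -38 31 Y 24 94
100 199 X -38 34 Y 8 96
110 613 X -37 36 Y 19 96
280 14 X 7 26 Y 33 41
290 14 X 5 19 Y 37 43
s3
70 101 X -39 34 Y 48 87
80 159 X -40 31 Y 12 88
90 190 X -40 30 Y 24 94
100 244 X -39 30 Y 7 95
110 636 X -37 35 Y 13 95
280 15 X 5 19 Y 37 42
290 18 X 7 25 Y 34 43
t3
60 6 X 33 37 Y -84 89
70 48 X 24 38 Y -81 87
80 379 X -35 38 Y -73 80
90 127 X -34 39 Y -87 92
100 1055 X -35 38 Y -92 97
110 191 X -32 38 Y -91 94
120 7 X 19 27 Y 15 20
130 6 X 23 27 Y 17 20
150 22 X 34 39 Y -44 19
160 200 X 9 39 Y -47 37
170 82 X 6 39 Y -15 40
190 45 X -2 41 Y -19 42
200 74 X -6 41 Y -23 42
210 75 X 2 41 Y -24 42
220 72 X 1 41 Y -17 42
230 30 X 10 42 Y -5 43
240 39 X 14 44 Y -11 42
250 55 X -3 46 Y -30 47
260 218 X -8 46 Y -36 46
270 100 X -1 43 Y -22 44
280 99 X 7 43 Y -25 44
290 149 X -55 43 Y -28 86
scene0 [372  24  32  24  20  57  44 150  97  93  63 185  50  10   0   0   0  12
 105 150 234 483 162  35  32]
w3 [2538    5    0    0   55  117   97  288  254  280    0    0    0    0
    0    0    0  201 1034 1124 1598 3023   16    0    0]
w1 [0 0 0 0 0 0 0 0 0 0 0 0 0 0 0 0 0 0 0 0 0 0 0 0 0]
```

The rows are not in the units I measure in: shifts go in shares of 50 cm and turns go in shares of 120 degrees. I convert before sending: 0.204 m / 0.5 = 0.408, 0.19 m / 0.5 = 0.38, -0.3 degrees / 120 = -0.0025.

```bash
python3 -c "
from h import *
plan([.5014,.1845,.195],193.8)"
```

```text
d [0.2039 0.0168 0.0008] rv [ 0.09 -0.19 -0.31] tcp [0.4702 0.3867 0.195 ] F [ 0.2 -0.1  0.7] w 1.0028113931682872 j [ 55.  22.  -4.   0. -64. -41.] t 7.85
```

>>> {"name": "steer_hand", "arguments": {
  "steps": [
    [1,[0.08,0,0],[0,0,0]],
    [1,[0.16,0.02,0],[0,0,0]],
    [1,[0.24,0.02,0],[0,0,0]],
    [1,[0.32,0.03,0],[0,0,0]],
    [1,[0.38,0.034,0],[0,0,-0.0025]],
    [1,[0.408,0.034,0],[0,0,-0.0025]],
    [1,[0.408,0.034,0],[0,0,-0.0025]],
    [1,[0.408,0.034,0],[0,0,-0.0025]]
  ]
}}

```text
time_s: 8.65
tcp_pos: [0.5018, 0.1851, 0.1965]
ee_rot: [[0.238, -0.971, 0.001], [-0.971, -0.238, -0.001], [0.002, -0.001, -1.0]]
wrist_force: [-1.0, -0.5, -0.7]
gripper_width: 1.001
gripper_force: 0.0
```

```bash
python3 -c "
from h import *
plan([.5014,.1845,.055],193.8)"
```

```text
d [0.0002 0.0006 0.1415] rv [-0.04 -0.1  -0.05] tcp [0.5018 0.1851 0.1965] F [-1.  -0.5 -0.7] w 1.0012921574057232 j [ 38.  14. -15.   0. -61. -24.] t 8.65
```

Converted, 0.138 m / 0.5 = 0.276, 0.11 m / 0.5 = 0.22.

>>> {"name": "steer_hand", "arguments": {
  "steps": [
    [1,[0,0,0.08],[0,0,0]],
    [1,[0,0,0.16],[0,0,0]],
    [1,[0,0,0.22],[0,0,0]],
    [1,[0,0,0.25],[0,0,0]],
    [1,[0,0,0.276],[0,0,0]],
    [1,[0,0,0.276],[0,0,0]],
    [1,[0,0,0.276],[0,0,0]],
    [1,[0,0,0.276],[0,0,0]]
  ]
}}

```text
time_s: 9.45
tcp_pos: [0.5023, 0.186, 0.0593]
ee_rot: [[0.24, -0.971, 0.002], [-0.971, -0.24, -0.001], [0.001, -0.002, -1.0]]
wrist_force: [-0.1, 0.3, -0.0]
gripper_width: 1.005
gripper_force: 0.0
```

```bash
python3 -c "
from h import *
plan([.5189,.1888,.0555],193.8)"
```

```text
d [ 0.0012 -0.0168  0.0039] rv [-0.12 -0.08  0.06] tcp [0.5023 0.186  0.0593] F [-0.1  0.3 -0. ] w 1.0053780089153885 j [ 38.  24. -24.   0. -42. -24.] t 9.45
```

Converted, -0.01 m / 0.5 = -0.02, -0.007 m / 0.5 = -0.014.

>>> {"name": "steer_hand", "arguments": {
  "steps": [
    [1,[0,0,0.006],[0,0,0]],
    [1,[0.002,0,0.008],[0,0,0]],
    [1,[0.002,-0.006,0.008],[0,0,0]],
    [1,[0.002,-0.014,0.008],[0,0,0]],
    [1,[0.002,-0.02,0.008],[0,0,0]],
    [1,[0.002,-0.02,0.008],[0,0,0]]
  ]
}}

```text
time_s: 10.05
tcp_pos: [0.5123, 0.1867, 0.0545]
ee_rot: [[0.239, -0.971, 0.001], [-0.971, -0.239, -0.001], [0.002, -0.001, -1.0]]
wrist_force: [-0.7, -0.2, 0.5]
gripper_width: 1.002
gripper_force: 0.0
```

```bash
python3 -c "
from h import *
plan([.5189,.1888,.0555],193.8)"
```

```text
d [-0.0005 -0.0069 -0.001 ] rv [-0.06 -0.1  -0.  ] tcp [0.5123 0.1867 0.0545] F [-0.7 -0.2  0.5] w 1.0020678227910627 j [ 37.  25. -23.   0. -42. -23.] t 10.05
```

Converted, -0.007 m / 0.5 = -0.014, -0.006 m / 0.5 = -0.012.

>>> {"name": "steer_hand", "arguments": {
  "steps": [
    [1,[0,-0.004,0],[0,0,0]],
    [1,[0,-0.008,0],[0,0,0]],
    [1,[0,-0.012,0],[0,0,0]],
    [1,[0,-0.014,0],[0,0,0]],
    [1,[0,-0.014,0],[0,0,0]]
  ]
}}

```text
time_s: 10.55
tcp_pos: [0.5186, 0.1882, 0.0544]
ee_rot: [[0.239, -0.971, 0.001], [-0.971, -0.239, -0.002], [0.002, -0.0, -1.0]]
wrist_force: [0.3, 0.6, -0.1]
gripper_width: 1.005
gripper_force: 0.0
```

>>> {"name": "steer_hand", "arguments": {
  "steps": [
    [0,[0,0,0],[0,0,0]],
    [0,[0,0,0],[0,0,0]],
    [0,[0,0,0],[0,0,0]],
    [0,[0,0,0],[0,0,0]],
    [0,[0,0,0],[0,0,0]],
    [0,[0,0,0],[0,0,0]],
    [0,[0,0,0],[0,0,0]],
    [0,[0,0,0],[0,0,0]]
  ]
}}

```text
time_s: 11.35
tcp_pos: [0.5185, 0.1881, 0.0545]
ee_rot: [[0.239, -0.971, 0.001], [-0.971, -0.239, -0.002], [0.002, -0.0, -1.0]]
wrist_force: [-0.6, -0.3, -0.1]
gripper_width: 0.352
gripper_force: 0.0
```

>>> {"name": "steer_hand", "arguments": {
  "steps": [
    [0,[0,0,0],[0,0,0]],
    [0,[0,0,0],[0,0,0]]
  ]
}}

```text
time_s: 11.55
tcp_pos: [0.5188, 0.1883, 0.0545]
ee_rot: [[0.238, -0.971, 0.002], [-0.971, -0.238, -0.001], [0.002, -0.001, -1.0]]
wrist_force: [1.0, 0.0, -0.2]
gripper_width: 0.269
gripper_force: 29.9
```

Converted, -0.027 m / 0.5 = -0.054, -0.023 m / 0.5 = -0.046.

>>> {"name": "steer_hand", "arguments": {
  "steps": [
    [0,[-0.002,0,0],[0,0,0]],
    [0,[-0.006,0,0],[0,0,0]],
    [0,[-0.014,0,0],[0,0,0]],
    [0,[-0.022,0,0],[0,0,0]],
    [0,[-0.03,0,0],[0,0,0]],
    [0,[-0.038,0,0],[0,0,0]],
    [0,[-0.046,0,0],[0,0,0]],
    [0,[-0.054,0,0],[0,0,0]]
  ]
}}

```text
time_s: 12.35
tcp_pos: [0.5119, 0.2146, 0.0545]
ee_rot: [[0.239, -0.971, 0.001], [-0.971, -0.239, -0.002], [0.002, -0.0, -1.0]]
wrist_force: [0.4, -4.9, 2.5]
gripper_width: 0.271
gripper_force: 29.9
```

>>> {"name": "steer_hand", "arguments": {
  "steps": [
    [0,[-0.008,0,0],[0,0,0]],
    [0,[-0.016,0,0],[0,0,0]],
    [0,[-0.024,0,0],[0,0,0]],
    [0,[-0.032,0,0],[0,0,0]],
    [0,[-0.04,0,0],[0,0,0]],
    [0,[-0.046,0,0],[0,0,0]],
    [0,[-0.048,0,0],[0,0,0]],
    [0,[-0.048,0,0],[0,0,0]]
  ]
}}

```text
time_s: 13.15
tcp_pos: [0.5063, 0.2379, 0.0545]
ee_rot: [[0.239, -0.971, 0.001], [-0.971, -0.239, -0.002], [0.002, -0.001, -1.0]]
wrist_force: [0.7, -3.8, 3.2]
gripper_width: 0.27
gripper_force: 29.9
```

Run:
```python
from h import *
plan([.5189,.1888,.0545],193.8)
c=save("top","t5",(100,190,220,260),6.5)
d=save("scene","s5")
for c,n in((c,"top"),(d,"scene")):
    P=c["pixels"].astype(int); sub=P[190:260,100:220] if n=="top" else P[140:330,130:290]
    v,u=np.nonzero(sub.min(2)>205); print(n,len(u))
```

```text
d [ 0.0507 -0.0005  0.0001] rv [-0.03 -0.1   0.03] tcp [0.5063 0.2379 0.0545] F [ 0.7 -3.8  3.2] w 0.27041412413386007 j [ 42.  26. -21.   0. -43. -28.] t 13.15
top 824
scene 1685
```

View pics/t5.png

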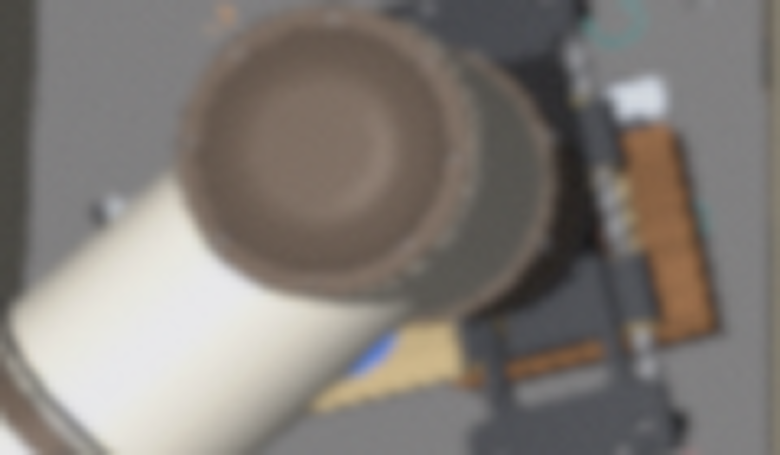

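The top view is blocked by the arm: only the disc's rim at (378,350) and the riser at (670,230) show. I've now used all ten pictures, so I'll measure the plank end and cursor numerically in the scene camera.

Create m.py:
```python
from h import *
o=np.array([-.2334,.9724]); yd=np.array([.9724,.2334])   # riser out / +y, yaw 103.5
T=np.array([.5178,.3981])                               # pointer tip (wrist view)
def cloud(c,z=None):
    v,u=np.mgrid[0:420,0:560]; p=cv2.undistortPoints(np.stack([u,v],-1).reshape(-1,1,2).astype(float),c["K"],c["distortion"]).reshape(420,560,2)
    C=np.stack([p[...,0],-p[...,1],-np.ones((420,560))],-1)@c["world_from_camera"][:3,:3].T
    t=c["world_from_camera"][:3,3]
    return (t+C*c["z_map"][...,None]) if z is None else t+C*((z-t[2])/C[...,2])[...,None]
def meas(c):
    P=c["pixels"].astype(int);R,G,B=P[...,0],P[...,1],P[...,2]; D=cloud(c);W=cloud(c,.052)
    a=(W[...,:2]-T)@o; b=(W[...,:2]-T)@yd+.046
    tan=(R>150)&(G>120)&(B<G-25)&(R-G<60)&(abs(D[...,2]-.053)<.012)&(a<.02)
    res=[]
    for b0 in np.arange(-.033,.034,.006):
        m=tan&(abs(b-b0)<.003)&(a>-.1)
        if m.sum()>3: res.append((b0,np.percentile(a[m],98)))
    res=np.array(res); f=np.polyfit(res[:,0],res[:,1],1); print("end-tip mm",np.round(res[:,1]*1000,1),"fit mid %.1f slope deg %.2f"%(1000*f[1],np.degrees(f[0])))
    m=tan&(a>-.14); A=np.c_[D[m][:,:2]-D[m][:,:2].mean(0),np.ones(m.sum())]; k=np.linalg.lstsq(A,D[m][:,2],rcond=None)[0]; print("plane z %.4f tilt out %.2f side %.2f deg"%(k[2],*np.degrees([k[:2]@o,k[:2]@yd])))
    W6=cloud(c,.06);a6=(W6[...,:2]-T)@o; red=(R>120)&(G<70)&(B<70)&(abs(a)<.06)&(abs(b-.05)<.04)
    top=red&(D[...,2]>.054)&(abs(b-.046)<.03); bb=(D[...,:2]-T)@yd+.046; aa=(D[...,:2]-T)@o
    print("red top n",top.sum(),"a",np.round(np.percentile(aa[top],[5,50,95])*1000,1),"b",np.round(np.percentile(bb[top],[2,50,98])*1000,1),"z",np.percentile(D[top][:,2],[5,95]))
    w=(P.min(2)>190)&(D[...,2]>.1)&(D[...,2]<.15)&(abs(a+.03)<.12)&(abs(b)<.1)
    if w.sum(): print("lid n",w.sum(),"centre a,b,z",np.round([np.mean(((D[w][:,:2]-T)@o)),np.mean((D[w][:,:2]-T)@yd)+.046,D[w][:,2].max()],4))
if __name__=="__main__":
    import sys
    for n in sys.argv[1:]: print(n); meas(dict(np.load(f'pics/{n}.npz')))
```

```bash
python3 m.py scene0 s3 s5 w4
```

```text
scene0
end-tip mm [-66.9 -66.6 -66.2 -66.  -65.9 -65.8 -65.6 -62.4 -61.6 -66.5 -66.6 -66.5] fit mid -65.6 slope deg 1.17
plane z 0.0524 tilt out -0.77 side 0.28 deg
red top n 14 a [0.6 2.9 3.8] b [45.9 54.6 66.3] z [0.05799102 0.06236278]
s3
end-tip mm [-66.9 -66.6 -66.2 -66.  -65.9 -65.8 -65.6 -66.6 -61.6 -66.5 -66.6 -66.6] fit mid -65.9 slope deg 0.73
plane z 0.0523 tilt out -0.42 side -0.67 deg
red top n 13 a [0.1 2.5 3.7] b [46.7 55.6 68.1] z [0.05747494 0.06129485]
lid n 137 centre a,b,z [-0.0896 -0.0026  0.1365]
s5
end-tip mm [-15.9 -16.1 -15.6 -16.4 -14.8 -14.5 -15.3 -13.9 -14.9 -15.7 -15.6 -16.5] fit mid -15.4 slope deg 0.23
plane z 0.0526 tilt out -0.13 side 0.24 deg
red top n 13 a [0.6 2.2 3. ] b [46.8 55.7 67.8] z [0.05658197 0.06074072]
lid n 232 centre a,b,z [-0.0457 -0.0041  0.1363]
w4
end-tip mm [-68.3 -68.3 -68.3 -68.3 -67.5 -67.5 -67.5 -67.5 -67.5 -67.5 -67.5 -68.3] fit mid -67.8 slope deg 0.56
plane z 0.0517 tilt out -0.06 side -0.06 deg
red top n 89 a [-1.3 -0.5  1. ] b [-3.2 60.  69.6] z [0.05695024 0.06057155]
lid n 4139 centre a,b,z [-0.0991 -0.0027  0.1345]
```

Converted, -0.017 m / 0.5 = -0.034, -0.0155 m / 0.5 = -0.031.

>>> {"name": "steer_hand", "arguments": {
  "steps": [
    [0,[-0.002,0,0],[0,0,0]],
    [0,[-0.008,0,0],[0,0,0]],
    [0,[-0.016,0,0],[0,0,0]],
    [0,[-0.024,0,0.0006],[0,0,0]],
    [0,[-0.031,-0.0002,0.001],[0,0,0]],
    [0,[-0.034,-0.0002,0.001],[0,0,0]],
    [0,[-0.034,-0.0002,0.001],[0,0,0]],
    [0,[-0.034,-0.0002,0.001],[0,0,0]]
  ]
}}

```text
time_s: 14.05
tcp_pos: [0.5026, 0.2536, 0.0545]
ee_rot: [[0.239, -0.971, 0.001], [-0.971, -0.239, -0.003], [0.003, -0.001, -1.0]]
wrist_force: [1.4, -6.2, 6.3]
gripper_width: 0.27
gripper_force: 29.9
```

Run:
```python
from h import *
plan([.5189,.1888,.0545],193.8)
save("scene","s6")
```

```bash
python3 m.py s6
```

```text
d [ 0.0669 -0.0003  0.0002] rv [-0.03 -0.16  0.02] tcp [0.5026 0.2536 0.0545] F [ 1.4 -6.2  6.3] w 0.27018301483106694 j [ 43.  26. -20.   0. -43. -30.] t 14.05
s6
end-tip mm [-0.8 -0.1  0.4  0.7  0.2  0.6  1.   0.3  0.5  0.8 -0.1 -0.9] fit mid 0.2 slope deg 0.09
plane z 0.0525 tilt out -0.11 side -0.02 deg
red top n 13 a [0.9 2.3 3. ] b [46.3 56.2 67.7] z [0.05532134 0.06249028]
lid n 238 centre a,b,z [-0.029  -0.0046  0.1373]
```

Run:
```python
from m import *
c=dict(np.load('pics/s6.npz')); im=c["pixels"].astype(np.float32); M=c["world_from_camera"]
def prof(b,z,avals):
    out=[]
    for a in avals:
        acc=[]
        for bb in b:
            p=T+o*a+yd*(bb-.046); X=M[:3,:3].T@(np.array([*p,z])-M[:3,3]); X=X*[1,-1,-1]
            q=cv2.projectPoints(X.reshape(1,1,3),np.zeros(3),np.zeros(3),c["K"],c["distortion"])[0].ravel()
            acc.append(cv2.getRectSubPix(im,(1,1),(float(q[0]),float(q[1])))[0,0])
        out.append(np.mean(acc,0).astype(int))
    return out
A=np.arange(-.008,.013,.001)
print("a(mm), plank b-30..30 z52 | blade z60 b47-49 | b52-56 | b60-64")
for row in zip(A,prof(np.arange(-.03,.031,.005),.052,A),prof([.047,.048,.049],.06,A),prof([.052,.054,.056],.06,A),prof([.06,.062,.064],.06,A)): print(round(row[0]*1000),*row[1:])
```

```text
a(mm), plank b-30..30 z52 | blade z60 b47-49 | b52-56 | b60-64
-8 [159 166 177] [222 210 217] [163 147 149] [146 146 145]
-7 [169 175 181] [222 175 181] [181 123 123] [146 146 146]
-6 [182 181 173] [229 130 132] [199 102 100] [146 147 146]
-5 [198 187 162] [235  90  89] [215  85  82] [145 146 145]
-4 [214 195 152] [239  63  59] [223  74  70] [140 143 143]
-3 [224 202 149] [241  55  49] [224  68  65] [136 140 141]
-2 [230 207 149] [241  55  49] [221  66  62] [137 134 134]
-1 [233 210 148] [240  56  49] [222  62  57] [151 119 119]
0 [216 193 136] [233  55  50] [231  58  53] [180  97  95]
1 [181 160 113] [212  55  50] [242  58  52] [210  79  75]
2 [136 118  84] [184  53  49] [224  57  51] [209  64  59]
3 [116 101  74] [153  50  47] [186  52  48] [175  52  48]
4 [117 102  79] [129  48  45] [143  48  45] [135  46  43]
5 [125 111  93] [112  47  44] [116  46  44] [113  43  40]
6 [135 125 114] [105  46  44] [107  46  44] [105  43  40]
7 [141 136 132] [104  45  44] [105  46  44] [110  56  53]
8 [146 143 143] [105  45  42] [105  47  44] [119  74  72]
9 [146 143 144] [105  44  42] [106  46  43] [127  91  89]
10 [146 143 144] [112  44  42] [106  45  42] [133 106 105]
11 [146 143 143] [124  43  41] [107  43  41] [139 123 122]
12 [145 142 142] [131  46  45] [110  50  47] [145 140 139]
```

The plank end is 0–1 mm short of the pointer's middle, so I'll nudge it slightly and then check.

Converted, -0.0008 m / 0.5 = -0.0016.

>>> {"name": "steer_hand", "arguments": {
  "steps": [
    [0,[-0.0016,0,0],[0,0,0]],
    [0,[-0.0016,0,0],[0,0,0]],
    [0,[-0.0016,0,0],[0,0,0]],
    [0,[-0.0016,0,0],[0,0,0]],
    [0,[-0.0016,0,0],[0,0,0]]
  ]
}}

```text
time_s: 14.6
tcp_pos: [0.5025, 0.2542, 0.0545]
ee_rot: [[0.239, -0.971, 0.001], [-0.971, -0.239, -0.003], [0.003, -0.0, -1.0]]
wrist_force: [1.4, -6.8, 7.1]
gripper_width: 0.277
gripper_force: 29.9
```

Run:
```python
from h import *
plan([.5189,.1888,.0545],193.8)
save("scene","s7")
```

```bash
python3 m.py s7
```

```text
d [ 0.0674 -0.0003  0.0002] rv [-0.03 -0.17  0.01] tcp [0.5025 0.2542 0.0545] F [ 1.4 -6.8  7.1] w 0.2769590879529633 j [ 43.  26. -20.   0. -43. -30.] t 14.6
s7
end-tip mm [ 1.2 -0.1  0.4  1.   1.4  1.7  1.   1.3  1.5  0.8  1.   0.8] fit mid 1.0 slope deg 0.33
plane z 0.0526 tilt out -0.07 side 0.40 deg
red top n 13 a [0.8 2.4 3.5] b [47.3 55.1 67.1] z [0.0561152  0.06182396]
lid n 238 centre a,b,z [-0.0284 -0.0045  0.1361]
```

>>> {"name": "steer_hand", "arguments": {
  "steps": [
    [0,[0,0,0],[0,0,0]],
    [0,[0,0,0],[0,0,0]],
    [0,[0,0,0],[0,0,0]],
    [0,[0,0,0],[0,0,0]],
    [0,[0,0,0],[0,0,0]]
  ]
}}

```text
time_s: 15.15
tcp_pos: [0.5025, 0.2542, 0.0545]
ee_rot: [[0.239, -0.971, 0.001], [-0.971, -0.239, -0.003], [0.003, -0.0, -1.0]]
wrist_force: [2.2, -6.4, 7.7]
gripper_width: 0.268
gripper_force: 29.9
```

The end now lies within the pointer's width. The plank is flat, the jar is upright and everything is steady, so I'm handing in.

```bash
python3 -c "
from station import r
print(r.finish_job())"
```

```text
the job is handed in; nothing more can be done
None
```

I handed the job in at about 15 s: the jar stands released on the blue disc, and the plank is slid out flat with its outer end level with the red pointer to about 1 mm by camera measurement, still held by its grip block; the verdict was not shown.

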